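# Clamp a bearing with a click-stop knob

### The arm

A 6-joint arm with a two-finger parallel gripper is mounted at the origin on a cart in front of the work surface, level with it; the furniture and walls round the work are solid. World frame = base frame: x ahead of the robot, y to its left, z up, the work surface at z = 0. Lengths are in mm, angles in rad, forces in N, time in s.
With the tool pointing down it reaches from about 400 to 925 mm from the base axis. Payload 12.5 kg.
Tool frame: the origin (TCP) lies at the very end of the fingers, on their centre line; the grasp point (between the pads) lies 19 mm behind it; z points along the fingers, y is the line along which they close (so a half turn about z gives the same grasp; the last joint's range is limited). The gripper opens to 95 mm and grips with 3 to 60 N. Pads are 20 mm wide; open, the fingers measure 119 mm over their backs; the gripper's body (75 mm by 180 mm) begins 59 mm behind the grasp point.
Start: joints at [1.226, 0.491, 1.559, -0, 1.092, -0.106], TCP at [147.817, 607.286, 214.661] pointing down, gripper open.
Joint ranges: [-3.1, 3.1], [-0.84, 2.19], [0.05, 2.79], [-1.13, 4.28], [0.06, 2.93], [-2.69, 2.69]. Speed limits (rad/s): [2.22, 2.22, 2.79, 3.14, 3.14, 3.14].

### API

Orientations are given as [roll, pitch, yaw] about the fixed x, y, z axes, in that order (R = Rz(yaw) Ry(pitch) Rx(roll)).
In Python, from cell import state, imaging, env, spot_in, mark_of gives the robot as it stands. The module is installed in compiled form; this text tells all that it offers.
- The arm moves only by the tool step_arm, never from a script. Its argument "increments" is a list of rows, each an object with "slide": the shift along the tool's x, y, z in m, a list of three; "roll": the turn about the tool's z in rad. A call has 1 to 5 rows; each row is the pose to reach, as a shift and turn from the pose commanded when the call began, along the tool's axes at that moment; what a row does not reach only later rows make up. A row lasts 1/8 s, in which the tool goes at most 62.5 mm and 10.7 degrees, less where a joint would pass 70% of its speed; a pose out of reach is approached as far as the arm can. A call with a gripper value outside its range is refused whole. "fingers" is the opening, from 0 (shut) to 1 (fully open), set as the call begins (left out, the last holds). The fingers move at their own pace and stop on an object; the grip force is fixed at half the most. Time passes only in rows, so rows that repeat a pose let the fingers close. It gives the time, the measured TCP pose, the force, the opening and the grip force at its end, in the units of the state.
- state(): the state, without advancing time (a new reading comes with each control period).
- imaging.read_camera(name): name is "side" or "top" or "wrist"; returns a dict with "color" (420x560x3 uint8, red, green, blue), "z_map" (420x560 float32, mm along the optical axis (not along the pixel's ray), 0 where there is no reading), "intrinsics" (3x3 intrinsics, pixels), "camera_from_world" (4x4, takes a point from world to camera coordinates). Camera axes: x right, y up, looking along -z (the intrinsics and any distortion apply to the point x, -y, -z); pixel columns grow to the right and rows downward; lengths in mm; the calibration is good to about 2 mm. The wrist camera is an equidistant fisheye: a pixel r from the principal point sees the ray r / f radians off the axis. A picture is of the moment at which its call begins.
- env.job_done(): hands the job in; it is judged then, once.
Trained networks look in the newest picture that a camera, given by its name, has taken for a name from the list of things; names that differ only in an ending like _2 or _b are one class to them, and where a whole thing is asked for, a point or a joint stands for the part that bears it (a point fixed in the world has none). Each returns a list of dicts, best first, with "confidence" (0 to 1); they miss things now and then, are a little off and sometimes report something else, mostly with a low value. They report only what shows in the picture. A call takes as long as a camera call. They do not tell look-alikes from the thing itself.
- spot_in(camera, target): "bbox" ([left, top, right, bottom] in pixels, round what is visible of it).
- mark_of(camera, target): "uv" ([column, row] in pixels: a listed point, or the origin of a listed thing).
The state is a dict: "t": time; "joints": joint angles; "qvel": joint speeds; "tau": joint torques, N m; "eef_pos": TCP position; "tcp_rot": TCP orientation; "ft_force": force on the tool from outside, world axes, zero at the start; "moment": the same for the moment, N m; "opening": opening from 0.0 (shut) to 1.0 (fully open); "grip_force": force on a finger pad.
Only numpy, scipy, OpenCV 4.12 (cv2) and the standard library are available. Lean on these libraries where they do the work, as an engineer would, in place of code of your own. Each camera call takes 0.05 s, during which the arm holds its last target. There are 200 camera calls.

### The job

Lay the steel ball bearing flat on the bed of the small bench clamp, between the sliding jaw and the two stop pins, and let go of it. Then turn the orange-winged knob clockwise until the jaw has pushed the bearing home against both pins and the knob slips and clicks; stop after one or two clicks, never a third, and let go. The clamp only stands on the cabinet, so do not shove it about, and leave the tin and the carton alone.

Things in the scene. Friction and masses are not known exactly. Their poses are not given: they have to be found in the camera images.
- bearing_mid (a point): centre of the loose ball bearing: a steel ring, 52 mm across, 15 mm thick, 0.1 to 0.2 kg, lying flat on the cabinet top at the right; z is the ring's axis. Grasp it across the outside. (The black roll of tape farther right is not it.)
- clamp: the bench clamp; origin: centre of its underside; x points from its knob to its pins, z up. Grey bed 190 x 85 mm, 12 mm high, open at the sides along y. It stands loose, 3 kg, and slides when pushed sideways with over 15 N. Two steel stop pins, 10 mm across, at x +62, y +-22 mm, tops at z 33 mm. Between pins and knob the sliding jaw, 50 mm wide, top at z 35 mm.
- seat (a point): point of the clamp (axes as the clamp's) where the bearing's centre is, half-way up, when it lies on the bed and touches both pins: at clamp x +40, z 19.5 mm. The jaw face starts 34 to 42 mm from it on the -x side, so a bearing laid down 4 mm to the -x side of it touches neither jaw nor pins; the jaw then pushes it home.
- knob_grip (a point): point on the knob's upright axis, mid-height in its orange wing, at clamp x -68, z 73 mm; turns with the knob. The wing is an upright bar 44 mm long (along this x), 12 mm thick (y), from 15 mm below this point, where it stands on a black drum of 48 mm diameter, to 15 mm above. Turn it clockwise seen from above to drive the jaw to the pins: 0.8 to 1.6 rad until the bearing is firm.
- knob (a joint): slip of the knob on its shaft, rad, clockwise positive: near 0 while the knob drives the jaw (about 0.12 N m). When the bearing is firm the torque rises over 0.2 to 0.4 rad to about 0.35 N m, then the knob slips: the clicks, 30 degrees apart, fall at +0.26, +0.79 and +1.31, the torque dropping after each. Let go, the knob and the jaw stay put.
- tin_mid (a point): centre of a small loose grease tin, 59 mm across, 37 mm high, cream with a red lid: leave alone
- carton_mid (a point): centre of a small loose orange carton, 42 x 42 x 62 mm: leave alone
Not all that is in view belongs to the job. Leave any green or yellow look-alike of the part that bears bearing_mid alone.

How it is judged:
By the outcome, as a careful person would: the job done as asked, in the order asked, and still so for the second after the job is handed in, with the robot touching nothing.
It also fails if it takes over 61 s, if anything falls off the work surface, if the arm or the gripper's body presses on something with over 40 N, if the wrist force passes 120 N, or if a joint passes its speed limit or range.

## Working session

There is one attempt and no reset: what is moved stays moved. The work goes in short steps, Python scripts to look and compute and a tool call to move; the robot and the scene stay as the last step left them, time stands still between calls to the robot, and variables do not carry over. Pictures are saved under pics/ and viewed, at most 10 in all, crops included, and the job is handed in when it is done.

Besides the shell and the picture viewer there is one more tool, called after "Call:" in YAML: its name, and indented under it one key for each argument. step_arm: Moves the arm, as the interface text tells. Its arguments: {"type":"object","properties":{"increments":{"type":"array"},"fingers":{"type":"number"}},"required":["increments"]}

```bash
mkdir -p pics
cat > h.py <<'E'
import numpy as np, cv2
from cell import state, imaging, env, spot_in, mark_of
def cam(n):
    return imaging.read_camera(n)
def save(c,f,box=None,s=1):
    im=c["color"][:,:,::-1]
    if box: im=im[box[1]:box[3],box[0]:box[2]]
    cv2.imwrite("pics/"+f,cv2.resize(im,None,fx=s,fy=s,interpolation=cv2.INTER_CUBIC))
def ray(c,name,uv):
    K=c["intrinsics"];x=(uv[0]-K[0,2])/K[0,0];y=(uv[1]-K[1,2])/K[1,1]
    if name=="wrist":
        r=np.hypot(x,y);d=np.array([x/r*np.sin(r),-y/r*np.sin(r),-np.cos(r)]) if r>1e-9 else np.array([0,0,-1.])
    else: d=np.array([x,-y,-1.])
    W=np.linalg.inv(c["camera_from_world"]);return W[:3,3],W[:3,:3]@d
def at_z(c,name,uv,z):
    o,d=ray(c,name,uv);return o+d*(z-o[2])/d[2]
def cloud(c,name):
    Z=c["z_map"];v,u=np.nonzero(Z>0);K=c["intrinsics"];z=Z[v,u]
    x=(u-K[0,2])/K[0,0];y=(v-K[1,2])/K[1,1]
    if name=="wrist":
        r=np.hypot(x,y)+1e-9;t=np.tan(r)/r;x=x*t;y=y*t
    P=np.stack([x*z,-y*z,-z,np.ones_like(z)],1)@np.linalg.inv(c["camera_from_world"]).T
    return P[:,:3],u,v
E
cat > a.py <<'E'
from h import *
print(state())
for n in ["top","side","wrist"]:
    c=cam(n);save(c,n+"0.png",s=1.4)
    print(n,np.linalg.inv(c["camera_from_world"])[:3,3].round())
    for t,z in [("bearing_mid",7.5),("clamp",0),("seat",19.5),("knob_grip",73),("tin_mid",18),("carton_mid",31)]:
        for m in mark_of(n,t)[:3]:
            print(n,t,np.round(m["confidence"],2),np.round(m["uv"],1),at_z(c,n,m["uv"],z).round(1))
E
python3 a.py
```

```text
{'t': 0.0, 'joints': array([ 1.22639681e+00,  4.91561030e-01,  1.55948526e+00,  2.43213966e-05,
        1.09171085e+00, -1.05610600e-01]), 'qvel': array([ 0.00094666, -0.0020048 ,  0.00108021, -0.00220527, -0.00215365,
       -0.00058615]), 'tau': array([ 1.23300939e-03, -6.12646580e+01, -2.58198649e+01,  6.93243043e-02,
        4.80304565e-02, -1.07250135e-04]), 'eef_pos': array([147.71774426, 607.02089443, 214.04850893]), 'tcp_rot': array([-3.14043693e+00, -1.44203549e-04,  2.90279243e+00]), 'ft_force': array([-0.71000983, -0.73449457, -0.18906139]), 'moment': array([-0.03871283,  0.03263   , -0.0238252 ]), 'grip_force': 0.0, 'opening': 1.0015205946181442}
top [ 417.   20. 1267.]
top bearing_mid 0.82 [348.6 262.3] [ 442.6 -167.3    7.5]
top bearing_mid 0.6 [387.4 198.5] [ 604.9 -265.4    7.5]
top bearing_mid 0.59 [395.  250.2] [ 474.6 -283.5    7.5]
top clamp 0.62 [232.3 234.1] [508.5 124.7   0. ]
top seat 0.85 [234.1 220.1] [542.  119.5  19.5]
top knob_grip 0.67 [228.4 264.3] [431.9 126.   73. ]
top tin_mid 0.95 [328.4 167.9] [ 678.6 -114.4   18. ]
top carton_mid 0.66 [172.7 284.4] [381.7 263.2  31. ]
side [ 554. -889.  781.]
side bearing_mid 0.92 [313.1 326.3] [ 594.6 -258.1    7.5]
side bearing_mid 0.88 [244.  285.3] [ 454.6 -156.2    7.5]
side bearing_mid 0.6 [246.5 330.4] [ 469.3 -271.3    7.5]
side clamp 0.87 [275.7 205.9] [509.3 122.4   0. ]
side seat 0.73 [289.8 197.1] [544.1 133.9  19.5]
side tin_mid 0.62 [352.7 270.8] [ 679.7 -118.7   18. ]
side tin_mid 0.47 [229.1 164.9] [376.5 278.4  18. ]
side carton_mid 0.57 [231.3 161.9] [383.9 273.4  31. ]
side carton_mid 0.35 [250.9 332. ] [ 480.2 -293.4   31. ]
wrist [ 73. 625. 385.]
wrist bearing_mid 0.67 [  7.4 382.9] [ 447.5 -167.6    7.5]
```

View pics/top0.png

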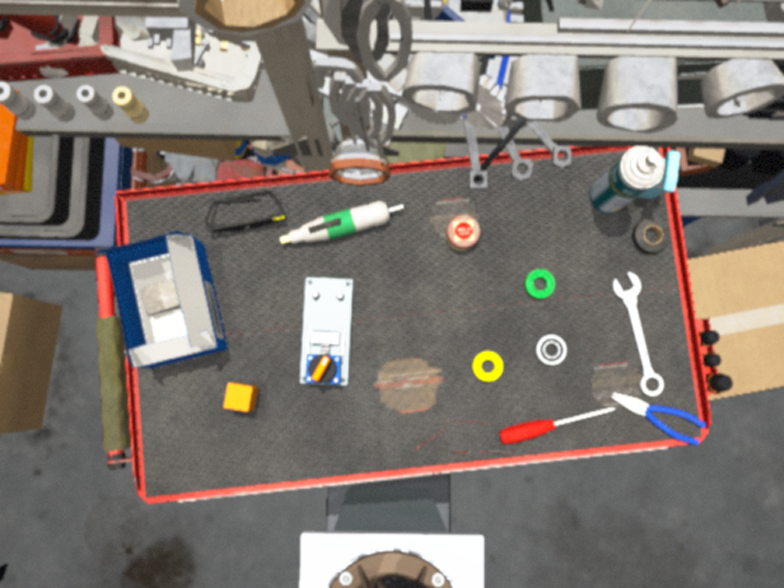

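View pics/side0.png

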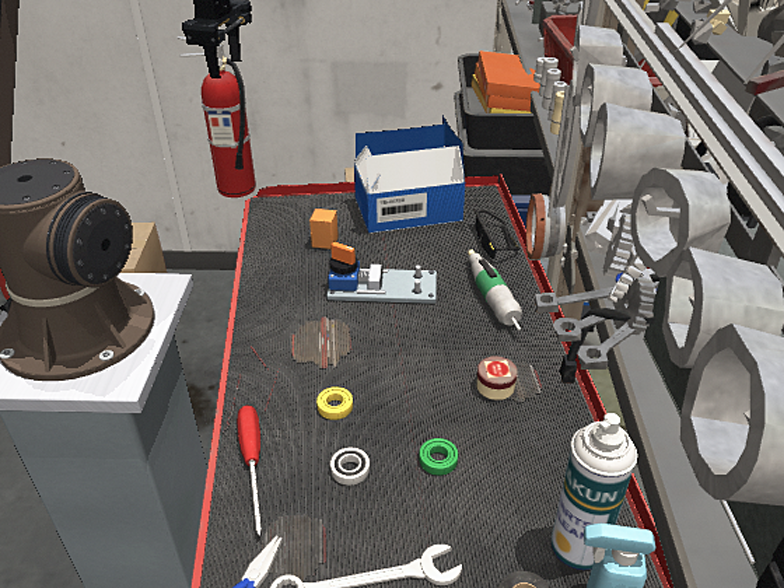

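Three rings show in the top picture: yellow (348,262), green (387,198) and steel/grey-white (395,250). The black tape roll is at (464,169). The steel ring at (395,250) fits the description; yellow and green are the look-alikes. Next I'll crop it to confirm and measure the clamp.

```bash
cat > b.py <<'E'
from h import *
for n,cb in [("top",(380,235,410,265)),("side",(215,305,285,360))]:
    c=cam(n);P,u,v=cloud(c,n);rgb=c["color"][v,u].astype(int)
    if n=="top":
        a=cv2.resize(c["color"][235:265,375:415],(400,300),interpolation=cv2.INTER_CUBIC)
        b=cv2.resize(c["color"][190:285,205:260],(347,600),interpolation=cv2.INTER_CUBIC)
        o=np.zeros((600,760,3),np.uint8);o[:300,:400]=a;o[:,405:752]=b;cv2.imwrite("pics/crop1.png",o[:,:,::-1])
    x,y,z=P.T
    m=(abs(x-472)<45)&(abs(y+278)<45)&(z>9)&(z<22)
    Q=P[m];print(n,"bearing n",m.sum(),Q.mean(0).round(1),Q.min(0).round(1),Q.max(0).round(1), cv2.minEnclosingCircle(Q[:,:2].astype(np.float32)))
    m=(abs(x-500)<130)&(abs(y-122)<65)
    for lo,hi in [(6,20),(26,40),(62,100)]:
        k=m&(z>lo)&(z<hi);Q=P[k]
        if len(Q)<4: print(lo,len(Q));continue
        r=cv2.minAreaRect(Q[:,:2].astype(np.float32));print(n,lo,hi,len(Q),np.median(Q[:,2]).round(1),np.round(r[0],1),np.round(r[1],1),round(r[2],1))
    k=m&(z>25)&(z<42)&(x>545);Q=P[k]
    for s in (1,-1):
        q=Q[(Q[:,1]-122)*s>0];print("pin",len(q),q.mean(0).round(1) if len(q) else "")
    r,g,b=rgb.T
    k=m&(r>180)&(b<80)&(g>70)&(g<190)&(z>80);Q=P[k]
    if len(Q)>4:
        rr=cv2.minAreaRect(Q[:,:2].astype(np.float32));_,_,V=np.linalg.svd(Q[:,:2]-Q[:,:2].mean(0));print("wing",len(Q),Q.mean(0).round(1),rr,"dir",np.degrees(np.arctan2(V[0,1],V[0,0])).round(1))
E
python3 b.py
```

```text
top bearing n 274 [ 475.  -278.2   14.6] [ 449.9 -305.2    9.1] [ 500.1 -252.8   21.5] ((475.3973388671875, -278.38104248046875), 26.887914657592773)
top 6 20 1798 12.2 [500.5 114.2] [121.4 244. ] 84.2
top 26 40 373 34.6 [488.4 121.6] [ 59.6 157.7] 87.7
top 62 100 122 86.7 [433.5 123.1] [36.6 40.1] 30.9
pin 14 [564.  142.2  33. ]
pin 14 [562.9  98.4  32.4]
wing 30 [431.8 121.7  86.9] ((434.9830017089844, 123.52059936523438), (11.445328712463379, 41.50912094116211), 60.67074203491211) dir 146.0
side bearing n 461 [ 476.  -279.2   14.9] [ 450.4 -304.9    9.1] [ 501.1 -251.3   20. ] ((475.9674377441406, -277.6328430175781), 27.237070083618164)
side 6 20 1210 13.0 [502.6 126.3] [192.3 110.7] 2.8
side 26 40 344 33.9 [489.3 120.7] [160.4  55.9] 0.5
side 62 100 198 79.2 [431.9 119.7] [22.2 47.3] 63.8
pin 18 [565.5 142.2  31.1]
pin 19 [563.4  98.6  31.1]
wing 15 [438.  120.8  88.5] ((434.31463623046875, 123.42899322509766), (10.29817008972168, 44.40159606933594), 59.32219314575195) dir -33.1
```

View pics/crop1.png

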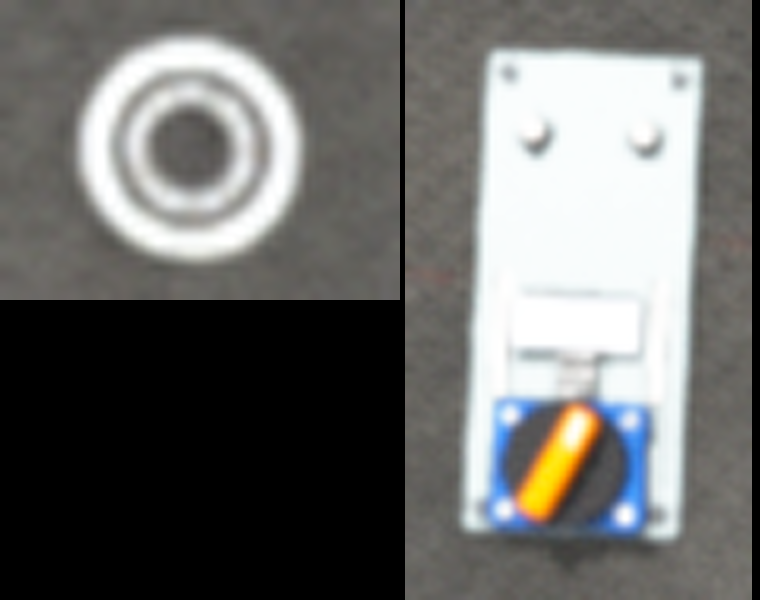

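The crop shows the steel ring centred at crop (190,148), i.e. top uv (394,250). It is bare steel with two races, neither green nor yellow, so it is the bearing. The clamp's wing is turned about -30° in the world frame. I'll swing over the clamp for a wrist-camera view on the way.

Call:
step_arm:
  increments:
    - {"slide": [-0.046,-0.038,-0.008],"roll": -0.04}
    - {"slide": [-0.091,-0.076,-0.016],"roll": -0.08}
    - {"slide": [-0.137,-0.114,-0.024],"roll": -0.12}
    - {"slide": [-0.182,-0.152,-0.032],"roll": -0.16}
    - {"slide": [-0.228,-0.19,-0.04],"roll": -0.2}
  fingers: 0.8

```text
t: 1.78
eef_pos: [325.2, 367.2, 255.1]
tcp_rot: [3.141, 0.0, 3.104]
ft_force: [0.8, 1.0, -0.1]
opening: 0.806
grip_force: 0.0
```

```bash
cat > mv.py <<'E'
# usage: mv.py x y z yaw -> slide (m) and roll from the measured pose
import sys
from h import *
from scipy.spatial.transform import Rotation as Ro
s=state();t=np.array([float(a) for a in sys.argv[1:4]]);R=Ro.from_euler("xyz",s["tcp_rot"]).as_matrix()
yaw=float(sys.argv[4])
print("t",round(s["t"],2),"at",s["eef_pos"].round(1),s["tcp_rot"].round(3),"j",s["joints"].round(2),"slide",(R.T@(t-s["eef_pos"])/1000).round(4),"roll",round(-((yaw-s["tcp_rot"][2]+np.pi)%(2*np.pi)-np.pi),3))
E
python3 mv.py 480 120 300 3.1
```

```text
t 1.77 at [325.2 367.2 255.1] [3.141 0.    3.104] j [ 0.71  0.25  1.82  0.    1.06 -0.82] slide [-0.1639 -0.2412 -0.0449] roll 0.004
```

Call:
step_arm:
  increments:
    - {"slide": [-0.033,-0.048,-0.009]}
    - {"slide": [-0.066,-0.096,-0.018]}
    - {"slide": [-0.098,-0.144,-0.027]}
    - {"slide": [-0.131,-0.193,-0.036]}
    - {"slide": [-0.164,-0.241,-0.045]}

```text
invalid input at $.increments[0]: expected keys slide, roll
```

```bash
cat > c.py <<'E'
from h import *
c=cam("wrist");save(c,"w1.png",s=1.4);print(np.linalg.inv(c["camera_from_world"])[:3,3].round())
for t,z in [("clamp",0),("seat",19.5),("knob_grip",73)]:
    for m in mark_of("wrist",t)[:2]: print(t,np.round(m["confidence"],2),np.round(m["uv"],1),at_z(c,"wrist",m["uv"],z).round(1))
n="wrist";P,u,v=cloud(c,n);x,y,z=P.T
m=(abs(x-500)<150)&(abs(y-122)<90)
k=m&(z>9)&(z<16);print("bed",k.sum(),cv2.minAreaRect(P[k,:2].astype(np.float32)))
for s in (1,-1):
    k=m&(z>28)&(x>545)&((y-121)*s>0);q=P[k];print("pin",k.sum(),(q[:,:2].min(0)+q[:,:2].max(0))/2,q.mean(0))
k=m&(z>80);print("wing",k.sum(),cv2.minAreaRect(P[k,:2].astype(np.float32)))
k=m&(z>28)&(z<38)&(x<545);print("jaw",k.sum(),cv2.minAreaRect(P[k,:2].astype(np.float32)))
k=m&(z>50)&(z<62);print("drum",k.sum(),cv2.minEnclosingCircle(P[k,:2].astype(np.float32)))
E
python3 c.py
```

```text
[249. 369. 425.]
bed 307 ((419.792724609375, 126.65543365478516), (84.97824096679688, 29.507423400878906), 83.65858459472656)Traceback (most recent call last):
  File "c.py", line 9, in <module>
    k=m&(z>28)&(x>545)&((y-121)*s>0);q=P[k];print("pin",k.sum(),(q[:,:2].min(0)+q[:,:2].max(0))/2,q.mean(0))
                                                                 ~~~~~~~~~~~^^^
    return umr_minimum(a, axis, None, out, keepdims, initial, where)
ValueError: zero-size array to reduction operation minimum which has no identity
```

View pics/w1.png

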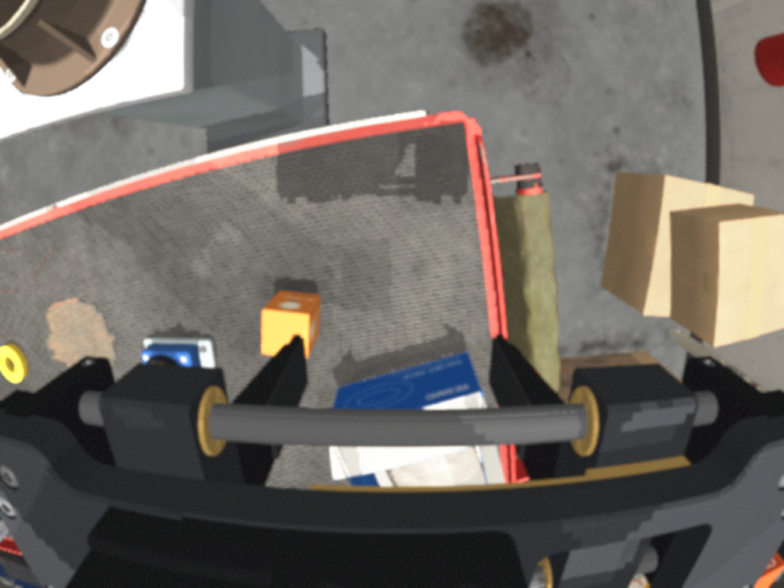

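The wrist camera sits 76 mm on the base side of the TCP. The picture shows the carton at (290,325) and only the knob edge of the clamp at (180,352), so I need to go further over.

Call:
step_arm:
  increments:
    - {"slide": [-0.045,-0.038,-0.004],"roll": 0}
    - {"slide": [-0.09,-0.076,-0.008],"roll": 0}
    - {"slide": [-0.135,-0.114,-0.012],"roll": 0}
    - {"slide": [-0.18,-0.152,-0.015],"roll": 0}
    - {"slide": [-0.225,-0.19,-0.015],"roll": 0}

```text
t: 2.6
eef_pos: [542.9, 170.4, 269.6]
tcp_rot: [3.141, 0.0, 3.104]
ft_force: [0.6, -0.2, -0.7]
opening: 0.8
grip_force: 0.0
```

Call:
step_arm:
  increments:
    - {"slide": [-0.03,-0.023,0],"roll": 0}
    - {"slide": [-0.059,-0.046,0],"roll": 0}
    - {"slide": [-0.059,-0.046,0],"roll": 0}
    - {"slide": [-0.059,-0.046,0],"roll": 0}

```text
t: 3.1
eef_pos: [598.4, 123.3, 269.2]
tcp_rot: [3.141, -0.001, 3.104]
ft_force: [-0.7, -0.5, -0.1]
opening: 0.798
grip_force: 0.0
```

```bash
sed -i 's/w1.png/w2.png/; s/^\(n="wrist"\)/\1/' c.py; python3 c.py
```

```text
[522. 126. 439.]
clamp 0.95 [280.6 108.4] [505.5 121.8   0. ]
seat 0.58 [279.2 135.7] [541.4 118.9  19.5]
knob_grip 0.97 [281.3  44. ] [434.1 126.   73. ]
bed 6045 ((502.4207763671875, 123.39594268798828), (85.49174499511719, 189.39259338378906), 88.68639373779297)
pin 39445 [598.338946   166.42172557] [579.46609932 164.21908116 374.42729572]
pin 37256 [584.65041297  76.58276463] [573.01696644  81.70079684 376.3882707 ]
wing 77049 ((520.2981567382812, 134.01251220703125), (182.25453186035156, 208.93260192871094), 81.03311157226562)
jaw 1016 ((455.4689025878906, 124.45755004882812), (59.99757385253906, 91.72171020507812), 89.1707763671875)
drum 830 ((434.7510986328125, 125.06961822509766), 25.13410186767578)
```

View pics/w2.png

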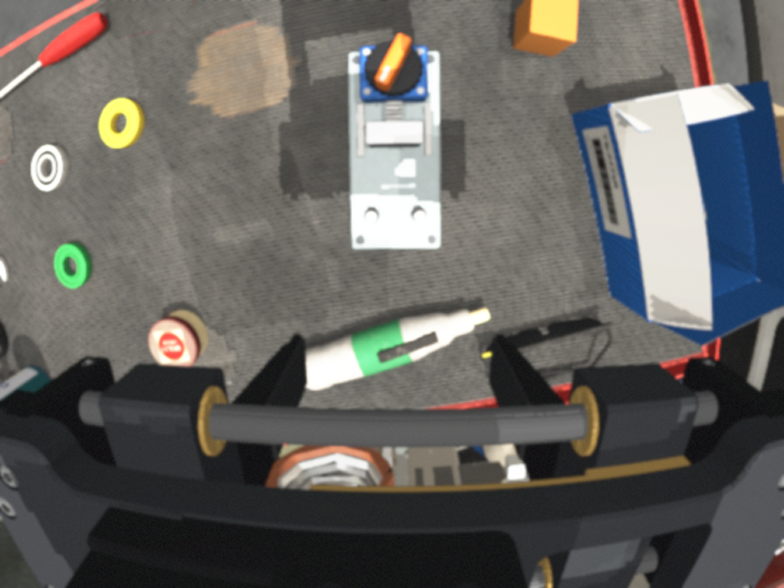

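The picture shows the clamp from the knob at raw (281,44) to the pins at (265,153) and (299,153). The bed fit of 85.5 x 189.4 mm gives its centre as (502.4, 123.4) and yaw -1.3°. I'm going to the bearing now.

Call:
step_arm:
  increments:
    - {"slide": [0.005,-0.057,0],"roll": 0}
    - {"slide": [0.01,-0.114,0.015],"roll": 0}
    - {"slide": [0.015,-0.171,0.03],"roll": 0}
    - {"slide": [0.02,-0.228,0.045],"roll": 0}
    - {"slide": [0.026,-0.285,0.06],"roll": 0}

```text
t: 3.92
eef_pos: [561.6, -163.0, 209.6]
tcp_rot: [-3.141, 0.001, 3.104]
ft_force: [0.5, -1.4, -0.5]
opening: 0.802
grip_force: 0.0
```

Call:
step_arm:
  increments:
    - {"slide": [0.006,-0.05,0.02],"roll": 0}
    - {"slide": [0.012,-0.1,0.04],"roll": 0}
    - {"slide": [0.012,-0.118,0.059],"roll": 0}
    - {"slide": [0.012,-0.118,0.059],"roll": 0}
    - {"slide": [0.012,-0.118,0.059],"roll": 0}

```text
t: 4.55
eef_pos: [546.0, -277.9, 151.2]
tcp_rot: [3.142, 0.001, 3.104]
ft_force: [-0.8, 0.3, 0.3]
opening: 0.799
grip_force: 0.0
```

```bash
python3 - <<'E'
from h import *
c=cam("wrist");P,u,v=cloud(c,"wrist");x,y,z=P.T
m=(abs(x-475)<40)&(abs(y+278)<40)&(z>11)&(z<18);Q=P[m]
print(m.sum(),Q.min(0).round(1),Q.max(0).round(1),cv2.minEnclosingCircle(Q[:,:2].astype(np.float32)))
for k in mark_of("wrist","bearing_mid")[:3]: print(k["confidence"],at_z(c,"wrist",k["uv"],7.5))
print(np.median(P[(abs(x-475)<60)&(abs(y+278)<60)&(z<5),2]))
E
python3 mv.py 475.4 -278.2 60 3.104
```

```text
1848 [ 449.2 -304.1   11. ] [ 501.5 -252.3   17.3] ((475.36419677734375, -277.8173522949219), 26.31201171875)
0.88 [ 593.39826886 -259.06765182    7.5       ]
0.63 [ 442.88247475 -164.87642537    7.5       ]
0.62 [ 472.44949847 -276.07533053    7.5       ]
-0.46787320246585296
t 4.65 at [ 546.1 -278.   151.6] [-3.141e+00  1.000e-03  3.105e+00] j [-0.58  0.54  1.66  0.    0.94 -2.11] slide [ 0.0708 -0.0028  0.0915] roll 0.001
```

Call:
step_arm:
  increments:
    - {"slide": [0.036,-0.001,0.04],"roll": 0}
    - {"slide": [0.071,-0.0025,0.08],"roll": 0}
    - {"slide": [0.071,-0.0025,0.1],"roll": 0}
    - {"slide": [0.071,-0.0025,0.12],"roll": 0}
    - {"slide": [0.071,-0.0025,0.135],"roll": 0}

```text
t: 5.28
eef_pos: [474.9, -278.4, 15.5]
tcp_rot: [-3.141, 0.001, 3.104]
ft_force: [-0.7, 0.6, 0.4]
opening: 0.801
grip_force: 0.0
```

Call:
step_arm:
  increments:
    - {"slide": [0,0,0.008],"roll": 0}
    - {"slide": [0,0,0.012],"roll": 0}
    - {"slide": [0,0,0.0125],"roll": 0}

```text
t: 5.65
eef_pos: [474.6, -279.0, 3.3]
tcp_rot: [-3.141, 0.0, 3.103]
ft_force: [-0.0, 0.5, 0.2]
opening: 0.801
grip_force: 0.0
```

Call:
step_arm:
  increments:
    - {"slide": [0,0,0],"roll": 0}
    - {"slide": [0,0,0],"roll": 0}
    - {"slide": [0,0,0],"roll": 0}
    - {"slide": [0,0,0],"roll": 0}
    - {"slide": [0,0,0],"roll": 0}
  fingers: 0.4

```text
t: 6.28
eef_pos: [474.5, -279.1, 3.3]
tcp_rot: [-3.142, 0.0, 3.103]
ft_force: [-1.8, 0.7, 4.5]
opening: 0.528
grip_force: 30.0
```

Call:
step_arm:
  increments:
    - {"slide": [0,0,-0.02],"roll": 0}
    - {"slide": [0,0,-0.06],"roll": 0}
    - {"slide": [0,0,-0.1],"roll": 0}
    - {"slide": [0,0,-0.13],"roll": 0}
    - {"slide": [0,0,-0.13],"roll": 0}

```text
t: 6.9
eef_pos: [475.0, -279.5, 134.7]
tcp_rot: [-3.14, 0.003, 3.103]
ft_force: [-0.3, 0.1, -1.8]
opening: 0.529
grip_force: 30.0
```

```bash
python3 - <<'E'
from h import *
c=cam("side");save(c,"s2.png",(180,150,360,400),2.3)
E
python3 mv.py 538.4 122.3 100 3.119
```

```text
t 6.95 at [ 474.4 -279.1  133.2] [-3.141e+00  1.000e-03  3.103e+00] j [-0.65  0.49  1.83  0.    0.82 -2.18] slide [-0.0484  0.4036  0.033 ] roll -0.016
```

View pics/s2.png

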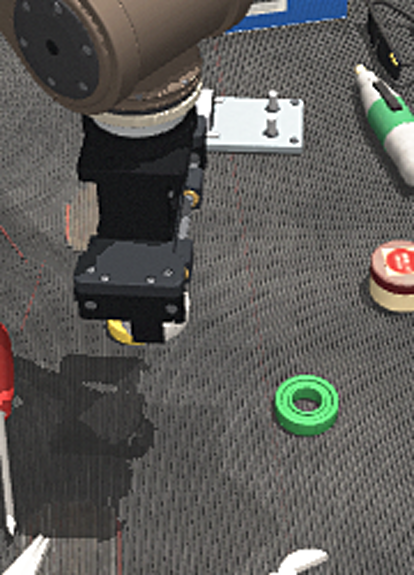

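The bearing is held: its white rim shows at (180,330) in the crop, and its old spot is empty. Carrying it to the clamp.

Call:
step_arm:
  increments:
    - {"slide": [-0.006,0.052,0],"roll": 0}
    - {"slide": [-0.012,0.104,0],"roll": 0}
    - {"slide": [-0.02,0.156,0],"roll": 0}
    - {"slide": [-0.027,0.208,0],"roll": -0.01}
    - {"slide": [-0.033,0.26,0],"roll": -0.016}

```text
t: 7.58
eef_pos: [516.9, -18.8, 131.4]
tcp_rot: [3.141, -0.002, 3.119]
ft_force: [0.5, 0.3, -2.0]
opening: 0.533
grip_force: 30.0
```

Call:
step_arm:
  increments:
    - {"slide": [-0.006,0.05,0],"roll": 0}
    - {"slide": [-0.012,0.1,0],"roll": 0}
    - {"slide": [-0.016,0.143,0],"roll": 0}
    - {"slide": [-0.016,0.143,0],"roll": 0}
    - {"slide": [-0.016,0.143,0.02],"roll": 0}

```text
t: 8.2
eef_pos: [536.6, 122.1, 112.3]
tcp_rot: [-3.142, 0.0, 3.12]
ft_force: [-0.5, -0.2, -1.9]
opening: 0.532
grip_force: 30.0
```

```bash
python3 mv.py 538.4 122.5 16 3.119
```

```text
t 8.2 at [536.6 122.1 112.3] [-3.142  0.     3.12 ] j [ 0.1   0.51  1.85 -0.    0.78 -1.45] slide [-0.0017  0.0004  0.0963] roll 0.001
```

Call:
step_arm:
  increments:
    - {"slide": [-0.001,0,0.03],"roll": 0}
    - {"slide": [-0.001,0,0.055],"roll": 0}
    - {"slide": [-0.001,0,0.075],"roll": 0}
    - {"slide": [-0.001,0,0.088],"roll": 0}
    - {"slide": [-0.001,0,0.091],"roll": 0}

```text
t: 8.82
eef_pos: [537.2, 121.5, 21.0]
tcp_rot: [-3.141, -0.002, 3.118]
ft_force: [-0.1, 0.4, -1.6]
opening: 0.533
grip_force: 30.0
```

Call:
step_arm:
  increments:
    - {"slide": [0,0,0.001],"roll": 0}
    - {"slide": [0,0,0.002],"roll": 0}
    - {"slide": [0,0,0.003],"roll": 0}
    - {"slide": [0,0,0.004],"roll": 0}

```text
t: 9.32
eef_pos: [537.8, 122.1, 18.4]
tcp_rot: [3.141, 0.001, 3.119]
ft_force: [-0.1, -0.3, -1.5]
opening: 0.531
grip_force: 30.0
```

Call:
step_arm:
  increments:
    - {"slide": [0,0,0.0005],"roll": 0}
    - {"slide": [0,0,0.001],"roll": 0}
    - {"slide": [0,0,0.0015],"roll": 0}
    - {"slide": [0,0,0.002],"roll": 0}

```text
t: 9.82
eef_pos: [537.7, 122.1, 16.1]
tcp_rot: [3.141, 0.0, 3.119]
ft_force: [-0.5, 0.0, -2.0]
opening: 0.529
grip_force: 30.0
```

Call:
step_arm:
  increments:
    - {"slide": [0,0,0.0005],"roll": 0}
    - {"slide": [0,0,0.001],"roll": 0}
    - {"slide": [0,0,0.001],"roll": 0}

```text
t: 10.2
eef_pos: [537.7, 122.1, 15.3]
tcp_rot: [3.141, 0.0, 3.119]
ft_force: [-0.2, -1.1, 2.1]
opening: 0.529
grip_force: 30.0
```

Contact with the bed. Releasing.

Call:
step_arm:
  increments:
    - {"slide": [0,0,0],"roll": 0}
    - {"slide": [0,0,0],"roll": 0}
    - {"slide": [0,0,0],"roll": 0}
    - {"slide": [0,0,-0.01],"roll": 0}
    - {"slide": [0,0,-0.03],"roll": 0}
  fingers: 0.68

```text
t: 10.82
eef_pos: [537.5, 122.0, 45.5]
tcp_rot: [-3.142, -0.001, 3.119]
ft_force: [-0.5, -0.4, 0.0]
opening: 0.681
grip_force: 0.0
```

Call:
step_arm:
  increments:
    - {"slide": [0,0,-0.05],"roll": 0}
    - {"slide": [0,0,-0.1],"roll": 0}
    - {"slide": [-0.03,0,-0.15],"roll": 0}
    - {"slide": [-0.06,0,-0.17],"roll": 0}
    - {"slide": [-0.06,0,-0.17],"roll": 0}

```text
t: 11.45
eef_pos: [599.2, 120.6, 217.1]
tcp_rot: [3.141, 0.004, 3.118]
ft_force: [-0.4, 0.6, 0.2]
opening: 0.681
grip_force: 0.0
```

```bash
python3 - <<'E'
from h import *
c=cam("wrist");save(c,"w3.png",(200,0,360,150),4)
P,u,v=cloud(c,"wrist");x,y,z=P.T
m=(abs(x-500)<150)&(abs(y-122)<90)
k=m&(z>9)&(z<16);print("bed",k.sum(),cv2.minAreaRect(P[k,:2].astype(np.float32)))
k=m&(abs(x-538)<22)&(abs(y-122)<38)&(z>20);q=P[k];print("ring",k.sum(),q.min(0).round(1),q.max(0).round(1),np.median(q[:,2]).round(1))
k=m&(z>50)&(z<62);print("drum",k.sum(),cv2.minEnclosingCircle(P[k,:2].astype(np.float32)))
k=m&(z>82)&(z<95)&(x<480);print("wing",k.sum(),cv2.minAreaRect(P[k,:2].astype(np.float32)))
E
python3 mv.py 434.6 124.9 120 2.61
```

```text
bed 6471 ((502.42816162109375, 123.25852966308594), (85.25444030761719, 189.5387725830078), 88.53129577636719)
ring 1229 [516.1  96.   20. ] [560.  147.   33.8] 26.4
drum 1112 ((434.7618408203125, 125.12051391601562), 25.327922821044922)
wing 579 ((434.8874206542969, 124.74449157714844), (12.802681922912598, 44.48121643066406), 62.0798225402832)
t 11.5 at [597.6 120.6 215.5] [3.141e+00 1.000e-03 3.119e+00] j [ 0.09  0.47  1.6   0.    1.08 -1.46] slide [0.1631 0.0005 0.0954] roll 0.509
```

View pics/w3.png

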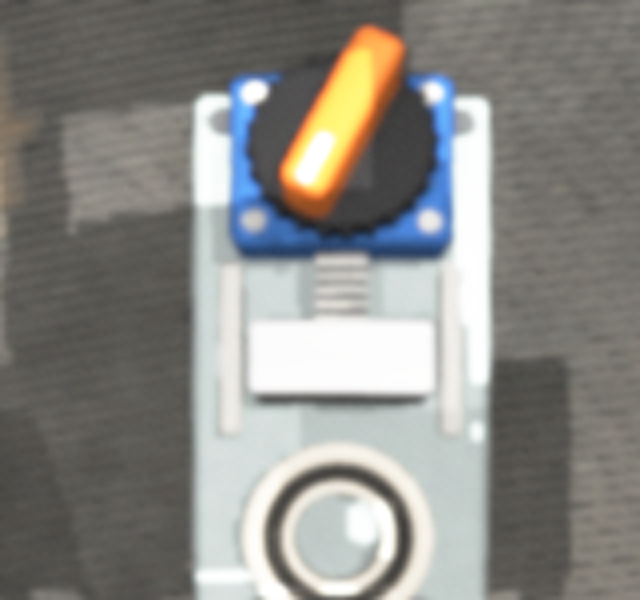

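The picture shows the ring lying flat at crop (338,535), free of the jaw at (340,355). The clamp hasn't moved. Next the knob: the wing is at -27.9°, centre (434.8, 124.9).

Call:
step_arm:
  increments:
    - {"slide": [0.041,0,0.02],"roll": 0.12}
    - {"slide": [0.082,0,0.045],"roll": 0.24}
    - {"slide": [0.123,0,0.07],"roll": 0.36}
    - {"slide": [0.163,0.0005,0.0955],"roll": 0.465}
    - {"slide": [0.163,0.0005,0.0955],"roll": 0.465}
  fingers: 0.45

```text
t: 12.12
eef_pos: [430.3, 124.8, 118.1]
tcp_rot: [-3.138, -0.005, 2.654]
ft_force: [0.2, 0.4, 1.5]
opening: 0.453
grip_force: 0.0
```

```bash
python3 mv.py 434.8 124.9 62 2.654
```

```text
t 12.12 at [430.3 124.8 118.1] [-3.138 -0.005  2.654] j [ 0.13  0.39  2.08  0.    0.67 -0.95] slide [-0.0042  0.0025  0.0561] roll -0.0
```

Call:
step_arm:
  increments:
    - {"slide": [0,0,0.01],"roll": 0}
    - {"slide": [0,0,0.015],"roll": 0}
    - {"slide": [0,0,0.015],"roll": 0}

```text
t: 12.5
eef_pos: [435.0, 124.8, 104.2]
tcp_rot: [-3.141, -0.0, 2.654]
ft_force: [-0.2, 1.3, 1.2]
opening: 0.447
grip_force: 0.0
```

```bash
python3 mv.py 434.8 124.9 62 2.654
```

```text
t 12.5 at [435.  124.8 104.2] [-3.141 -0.     2.654] j [ 0.13  0.42  2.09  0.    0.64 -0.95] slide [ 0.0002 -0.      0.0422] roll -0.0
```

Call:
step_arm:
  increments:
    - {"slide": [0,0,0.015],"roll": 0}
    - {"slide": [0,0,0.03],"roll": 0}
    - {"slide": [0,0,0.038],"roll": 0}
    - {"slide": [0,0,0.0415],"roll": 0}
    - {"slide": [0,0,0.0415],"roll": 0}

```text
t: 13.12
eef_pos: [434.9, 124.9, 63.2]
tcp_rot: [3.142, -0.0, 2.654]
ft_force: [0.3, -0.6, -0.2]
opening: 0.451
grip_force: 0.0
```

Call:
step_arm:
  increments:
    - {"slide": [0,0,0],"roll": 0}
    - {"slide": [0,0,0],"roll": 0}
    - {"slide": [0,0,0],"roll": 0}
    - {"slide": [0,0,0],"roll": 0}
    - {"slide": [0,0,0],"roll": 0}
  fingers: 0.05

```text
t: 13.75
eef_pos: [435.0, 125.1, 63.3]
tcp_rot: [3.141, 0.0, 2.654]
ft_force: [1.1, 4.1, 1.5]
opening: 0.122
grip_force: 30.0
```

```bash
python3 -c "
from h import *
s=state();print(s['t'],s['tcp_rot'],s['ft_force'],s['moment'],s['grip_force'])"
```

```text
13.75 [3.14100881e+00 3.51240719e-04 2.65367754e+00] [1.12969705 4.08608056 1.54743652] [ 0.60824113 -0.08609789 -0.03477789] 29.998134970664978
```

Call:
step_arm:
  increments:
    - {"slide": [0,0,0],"roll": 0.08}
    - {"slide": [0,0,0],"roll": 0.16}
    - {"slide": [0,0,0],"roll": 0.24}
    - {"slide": [0,0,0],"roll": 0.32}
    - {"slide": [0,0,0],"roll": 0.4}

```text
t: 14.38
eef_pos: [434.9, 125.0, 63.2]
tcp_rot: [3.141, 0.0, 2.252]
ft_force: [0.0, 2.5, 2.6]
opening: 0.126
grip_force: 30.0
```

```bash
cat > m.py <<'E'
from h import *
s=state();print(round(s['t'],2),"turned",round(2.654-s['tcp_rot'][2],3),s['eef_pos'].round(1),s['ft_force'].round(1),"M",s['moment'].round(3),s['opening'].round(3))
E
python3 m.py
```

```text
Traceback (most recent call last):
  File "m.py", line 2, in <module>
    s=state();print(round(s['t'],2),"turned",round(2.654-s['tcp_rot'][2],3),s['eef_pos'].round(1),s['ft_force'].round(1),"M",s['moment'].round(3),s['opening'].round(3))
                                                                                                                                                  ^^^^^^^^^^^^^^^^^^
AttributeError: 'float' object has no attribute 'round'
```

Call:
step_arm:
  increments:
    - {"slide": [0,0,0],"roll": 0.08}
    - {"slide": [0,0,0],"roll": 0.16}
    - {"slide": [0,0,0],"roll": 0.24}
    - {"slide": [0,0,0],"roll": 0.32}

```text
t: 14.88
eef_pos: [434.8, 125.0, 63.3]
tcp_rot: [3.141, -0.0, 1.932]
ft_force: [-0.3, 2.3, 2.1]
opening: 0.121
grip_force: 30.0
```

```bash
sed -i "s/,s\['opening'\].round(3)//" m.py; python3 m.py
```

```text
14.88 turned 0.722 [434.8 125.   63.3] [-0.3  2.3  2.1] M [0.412 0.064 0.135]
```

Call:
step_arm:
  increments:
    - {"slide": [0,0,0],"roll": 0.08}
    - {"slide": [0,0,0],"roll": 0.16}

```text
t: 15.12
eef_pos: [434.8, 125.0, 63.2]
tcp_rot: [3.141, -0.0, 1.772]
ft_force: [-0.0, 2.7, 2.8]
opening: 0.123
grip_force: 30.0
```

```bash
python3 m.py
```

```text
15.12 turned 0.882 [434.8 125.   63.2] [-0.   2.7  2.8] M [0.371 0.118 0.085]
```

Call:
step_arm:
  increments:
    - {"slide": [0,0,0],"roll": 0.07}
    - {"slide": [0,0,0],"roll": 0.14}

```text
t: 15.38
eef_pos: [434.7, 125.0, 63.2]
tcp_rot: [3.142, -0.0, 1.632]
ft_force: [-0.7, 2.0, 3.4]
opening: 0.122
grip_force: 30.0
```

```bash
python3 m.py
```

```text
15.38 turned 1.022 [434.7 125.   63.2] [-0.7  2.   3.4] M [0.384 0.139 0.095]
```

Call:
step_arm:
  increments:
    - {"slide": [0,0,0],"roll": 0.07}
    - {"slide": [0,0,0],"roll": 0.14}

```text
t: 15.62
eef_pos: [434.7, 125.0, 63.3]
tcp_rot: [-3.142, -0.0, 1.492]
ft_force: [-0.0, 2.1, 3.3]
opening: 0.123
grip_force: 30.0
```

```bash
python3 m.py
```

```text
15.62 turned 1.162 [434.7 125.   63.3] [-0.   2.1  3.3] M [0.321 0.197 0.2  ]
```

Call:
step_arm:
  increments:
    - {"slide": [0,0,0],"roll": 0.05}
    - {"slide": [0,0,0],"roll": 0.1}

```text
t: 15.88
eef_pos: [434.7, 125.0, 63.2]
tcp_rot: [-3.142, -0.0, 1.392]
ft_force: [-0.1, 2.5, 3.1]
opening: 0.125
grip_force: 30.0
```

```bash
python3 m.py
```

```text
15.88 turned 1.262 [434.7 125.   63.2] [-0.1  2.5  3.1] M [0.444 0.211 0.067]
```

Call:
step_arm:
  increments:
    - {"slide": [0,0,0],"roll": 0.05}
    - {"slide": [0,0,0],"roll": 0.1}

```text
t: 16.12
eef_pos: [434.6, 125.0, 63.2]
tcp_rot: [-3.141, -0.0, 1.292]
ft_force: [-0.8, 2.5, 2.8]
opening: 0.123
grip_force: 30.0
```

```bash
python3 m.py
```

```text
16.12 turned 1.362 [434.6 125.   63.2] [-0.8  2.5  2.8] M [0.417 0.247 0.084]
```

```bash
cat > m.py <<'E'
from h import *
M=[]
for i in range(5):
    s=state();M.append(s['moment'][2])
    if i<4: c=cam("top")
print(round(s['t'],2),"turned",round(2.654-s['tcp_rot'][2],3),s['eef_pos'].round(1),s['ft_force'].round(1),"Mz",np.mean(M).round(3),np.round(M,2))
P,u,v=cloud(c,"top");x,y,z=P.T
k=(z>29)&(z<40)&(x>455)&(x<530)&(abs(y-123)<24);print("jaw front x",np.percentile(x[k],97).round(1) if k.sum()>5 else k.sum())
k=(z>22)&(z<32)&(abs(y-123)<15)&(x>500)&(x<580);print("ring x",np.percentile(x[k],[3,97]).round(1) if k.sum()>5 else k.sum())
E
python3 m.py
```

```text
16.32 turned 1.359 [434.6 125.   63.2] [-0.9  3.4  4. ] Mz -0.048 [ 0.08  0.06 -0.1  -0.11 -0.17]
jaw front x 506.3
ring x [543.5 564. ]
```

Call:
step_arm:
  increments:
    - {"slide": [0,0,0],"roll": 0.05}
    - {"slide": [0,0,0],"roll": 0.1}

```text
t: 16.58
eef_pos: [434.6, 125.0, 63.2]
tcp_rot: [-3.141, -0.0, 1.194]
ft_force: [-1.5, 3.3, 4.7]
opening: 0.13
grip_force: 30.0
```

```bash
python3 m.py
```

```text
16.77 turned 1.459 [434.6 125.   63.2] [-1.1  2.9  5.4] Mz -0.029 [ 0.16  0.09 -0.12 -0.14 -0.15]
jaw front x 513.2
ring x [546.5 566.3]
```

```bash
cat > m.py <<'E'
from h import *
s=state();print(round(s['t'],2),"turned",round(2.654-s['tcp_rot'][2],3),s['ft_force'].round(1),"M",s['moment'].round(3))
E
echo ok
```

```text
ok
```

Call:
step_arm:
  increments:
    - {"slide": [0,0,0],"roll": 0.05}
    - {"slide": [0,0,0],"roll": 0.1}

```text
t: 17.02
eef_pos: [434.6, 125.0, 63.2]
tcp_rot: [-3.141, 0.0, 1.094]
ft_force: [-1.6, 3.9, 5.0]
opening: 0.126
grip_force: 30.0
```

```bash
python3 m.py
```

```text
17.02 turned 1.56 [-1.6  3.9  5. ] M [0.629 0.506 0.134]
```

Call:
step_arm:
  increments:
    - {"slide": [0,0,0],"roll": 0.04}
    - {"slide": [0,0,0],"roll": 0.08}

```text
t: 17.27
eef_pos: [434.6, 125.0, 63.2]
tcp_rot: [-3.141, 0.0, 1.015]
ft_force: [-2.0, 3.8, 5.5]
opening: 0.129
grip_force: 30.0
```

```bash
python3 m.py
```

```text
17.27 turned 1.639 [-2.   3.8  5.5] M [0.663 0.518 0.195]
```

Call:
step_arm:
  increments:
    - {"slide": [0,0,0],"roll": 0.04}
    - {"slide": [0,0,0],"roll": 0.08}

```text
t: 17.52
eef_pos: [434.6, 125.0, 63.2]
tcp_rot: [-3.141, 0.0, 0.935]
ft_force: [-2.2, 4.2, 5.7]
opening: 0.122
grip_force: 30.0
```

```bash
python3 m.py
```

```text
17.52 turned 1.719 [-2.2  4.2  5.7] M [0.727 0.576 0.292]
```

Torque is rising, so the bearing is firming up. Continuing in small steps.

Call:
step_arm:
  increments:
    - {"slide": [0,0,0],"roll": 0.04}
    - {"slide": [0,0,0],"roll": 0.08}

```text
t: 17.77
eef_pos: [434.6, 125.0, 63.3]
tcp_rot: [-3.141, 0.0, 0.855]
ft_force: [-2.3, 2.8, 6.1]
opening: 0.128
grip_force: 30.1
```

```bash
python3 m.py
```

```text
17.77 turned 1.799 [-2.3  2.8  6.1] M [0.822 0.554 0.399]
```

Call:
step_arm:
  increments:
    - {"slide": [0,0,0],"roll": 0.04}
    - {"slide": [0,0,0],"roll": 0.08}

```text
t: 18.02
eef_pos: [434.6, 125.0, 63.3]
tcp_rot: [-3.141, 0.0, 0.775]
ft_force: [-2.2, 4.8, 7.8]
opening: 0.125
grip_force: 30.1
```

```bash
python3 m.py
```

```text
18.02 turned 1.879 [-2.2  4.8  7.8] M [0.851 0.685 0.467]
```

Call:
step_arm:
  increments:
    - {"slide": [0,0,0],"roll": 0.04}
    - {"slide": [0,0,0],"roll": 0.08}

```text
t: 18.27
eef_pos: [434.7, 125.0, 63.4]
tcp_rot: [-3.142, -0.0, 0.695]
ft_force: [-2.1, 4.2, 8.8]
opening: 0.125
grip_force: 30.1
```

```bash
python3 m.py
```

```text
18.27 turned 1.959 [-2.1  4.2  8.8] M [0.783 0.68  0.42 ]
```

Call:
step_arm:
  increments:
    - {"slide": [0,0,0],"roll": 0.04}
    - {"slide": [0,0,0],"roll": 0.08}

```text
t: 18.52
eef_pos: [434.5, 125.0, 63.4]
tcp_rot: [-3.141, 0.0, 0.615]
ft_force: [-1.1, 4.7, 6.3]
opening: 0.127
grip_force: 30.0
```

```bash
python3 m.py
```

```text
18.52 turned 2.039 [-1.1  4.7  6.3] M [ 0.817  0.34  -0.004]
```

Call:
step_arm:
  increments:
    - {"slide": [0,0,0],"roll": 0.04}
    - {"slide": [0,0,0],"roll": 0.08}

```text
t: 18.77
eef_pos: [434.5, 125.0, 63.2]
tcp_rot: [-3.141, 0.0, 0.535]
ft_force: [-2.6, 5.0, 7.5]
opening: 0.124
grip_force: 30.0
```

```bash
python3 m.py
```

```text
18.77 turned 2.119 [-2.6  5.   7.5] M [0.962 0.622 0.181]
```

Call:
step_arm:
  increments:
    - {"slide": [0,0,0],"roll": 0.04}
    - {"slide": [0,0,0],"roll": 0.08}

```text
t: 19.02
eef_pos: [434.5, 125.1, 63.2]
tcp_rot: [-3.141, 0.0, 0.455]
ft_force: [-1.7, 5.1, 5.2]
opening: 0.127
grip_force: 30.0
```

```bash
python3 m.py
```

```text
19.02 turned 2.199 [-1.7  5.1  5.2] M [1.004 0.663 0.23 ]
```

The torque dropped sharply at about 2.0 rad of turn, so that's one click, and it is now building again. I'm stopping there, letting go and lifting.

Call:
step_arm:
  increments:
    - {"slide": [0,0,0],"roll": 0}
    - {"slide": [0,0,0],"roll": 0}
    - {"slide": [0,0,0],"roll": 0}
    - {"slide": [0,0,0],"roll": 0}
    - {"slide": [0,0,-0.015],"roll": 0}
  fingers: 0.45

```text
t: 19.65
eef_pos: [434.3, 124.8, 77.6]
tcp_rot: [-3.141, 0.002, 0.454]
ft_force: [-1.3, -0.0, 0.3]
opening: 0.444
grip_force: 0.0
```

Call:
step_arm:
  increments:
    - {"slide": [0,0,-0.04],"roll": 0}
    - {"slide": [0,0,-0.09],"roll": 0}
    - {"slide": [0,0,-0.14],"roll": 0}
    - {"slide": [0,0,-0.17],"roll": 0}
    - {"slide": [0,0,-0.17],"roll": 0}

```text
t: 20.27
eef_pos: [435.4, 125.0, 250.0]
tcp_rot: [3.14, -0.004, 0.454]
ft_force: [0.5, -0.2, -0.7]
opening: 0.448
grip_force: 0.0
```

```bash
python3 mv.py 590 123 240 1.0
```

```text
t 20.27 at [435.4 125.  250. ] [ 3.14  -0.004  0.454] j [0.13 0.2  1.91 0.   1.02 1.25] slide [0.138  0.0696 0.0106] roll -0.546
```

Run:
```python
from h import *
c=cam("wrist");P,u,v=cloud(c,"wrist");x,y,z=P.T
K=c["intrinsics"]
save(c,"w4.png",s=1.4)
m=(abs(x-500)<150)&(abs(y-122)<90)
k=m&(z>9)&(z<16);print("bed",k.sum(),cv2.minAreaRect(P[k,:2].astype(np.float32)))
k=m&(z>23)&(z<30)&(abs(y-122)<30)&(x>515)&(x<572);q=P[k];print("ring",k.sum(),q.min(0).round(1),q.max(0).round(1),np.median(q[:,2]).round(1),cv2.minEnclosingCircle(q[:,:2].astype(np.float32)))
k=m&(z>31.5)&(z<38)&(x>470)&(x<530);q=P[k];print("jaw",k.sum(),q.min(0),q.max(0))
k=m&(z>82)&(z<95)&(x<480);print("wing",k.sum(),cv2.minAreaRect(P[k,:2].astype(np.float32)) if k.any() else "")
```

```text
bed 5245 ((502.8961181640625, 123.33369445800781), (86.02799987792969, 189.94998168945312), 88.56690979003906)
ring 1086 [518.3  95.9  23.1] [569.5 147.2  29.9] 26.4 ((544.2748413085938, 123.45935821533203), 28.38573455810547)
jaw 754 [478.26011989  98.06184933  31.55008204] [518.05624055 148.42433938  36.76854169]
wing 468 ((434.81329345703125, 124.7558822631836), (44.02947235107422, 11.654603004455566), 26.285547256469727)
```

View pics/w4.png

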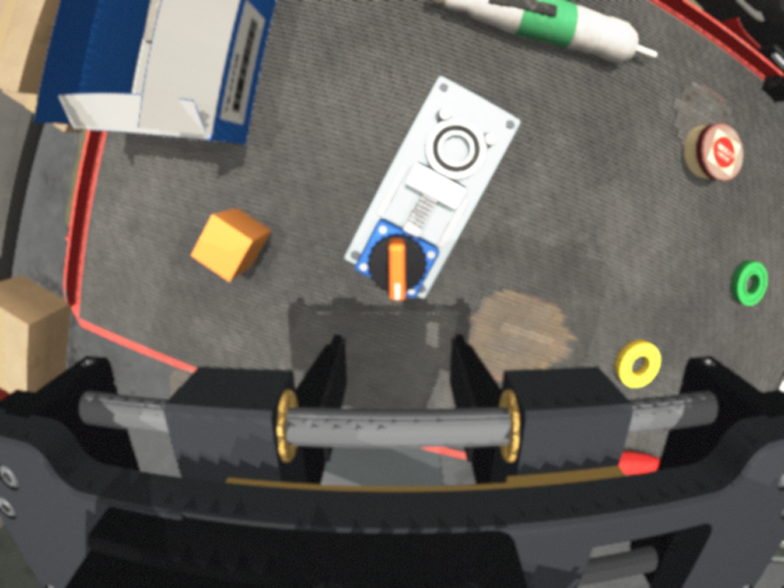

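The picture shows the ring at (455,147) flat and touching both pins at (444,115) and (490,140). The jaw at (435,187) is against the ring, the clamp hasn't moved, the wing is clear of the fingers, and the tin and carton are in place. Handing in.

```bash
python3 -c "
from h import *
print(env.job_done())"
```

```text
the job is handed in; nothing more can be done
None
```

The bearing lies flat against both pins with the jaw firm on it; I stopped the knob after one click (inferred from the torque drop), let go, and handed the job in at about 20 s.

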